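# Wedge a gear housing's hinged plate up to the height gauge

### The arm

A 6-joint arm with a two-finger parallel gripper is mounted at the origin on a cart in front of the work surface, level with it; the furniture and walls round the work are solid. World frame = base frame: x ahead of the robot, y to its left, z up, the work surface at z = 0. Lengths are in m, angles in rad, forces in N, time in s.
With the tool pointing down it reaches from about 0.3 to 0.825 m from the base axis. Payload 5.4 kg.
Tool frame: the origin (TCP) lies at the very end of the fingers, on their centre line; the grasp point (between the pads) lies 19 mm behind it; z points along the fingers, y is the line along which they close (so a half turn about z gives the same grasp; the last joint's range is limited). The gripper opens to 92 mm and grips with 3 to 60 N. Pads are 20 mm wide; open, the fingers measure 128 mm over their backs; the gripper's body (75 mm by 189 mm) begins 69 mm behind the grasp point.
Start: joints at [1.101, 0.158, 1.597, -0, 1.386, -0.21], TCP at [0.148, 0.556, 0.215] pointing down, gripper open.
Joint ranges: [-2.91, 2.91], [-0.94, 2.29], [0.18, 2.7], [-1.29, 4.43], [0.17, 2.64], [-3, 3]. Speed limits (rad/s): [2.57, 2.57, 3.14, 3.14, 3.14, 3.14].

### API

Orientations are given as a rotation vector (axis times angle).
In Python, from workcell import bot gives the robot as it stands. Calls block until the motion is done:
- bot.goto(position, orientation): joint-space move of the TCP to a pose.
- bot.line_to(position, rot=None, max_speed=0.15): straight line of the TCP; rot=None keeps the orientation; max_speed is the mean speed in m/s.
- bot.set_joints(angles): joint-space move.
- bot.set_gripper(opening, newtons=None): opening from 0.0 (shut) to 1.0 (fully open); newtons is the grip in N (None keeps the last); returns when the fingers have stopped.
- bot.hold(seconds).
- bot.inverse_kinematics(position, orientation): joint angles nearest the present ones, or None.
- bot.read_camera(name): name is "scene" or "top" or "wrist"; returns a dict with "pixels" (384x512x3 uint8, blue, green, red), "fx", "fy", "cx", "cy" (pixels), "R" (3x3) and "t" (3): a world point X has camera coordinates R X + t. Camera axes: x right, y down, z forward; pixel columns grow to the right and rows downward; lengths in m; the calibration is good to about 2 mm. A picture is of the moment at which its call begins. There is no depth.
A pose or a line that the arm cannot do raises bot.MotionError and nothing moves.
- bot.job_done(): hands the job in; it is judged then, once.
Readings, each from a call of its own:
- bot.current_clock(): time.
- bot.current_joints(): joint angles.
- bot.current_joint_vel(): joint speeds.
- bot.current_effort(): joint torques, N m.
- bot.current_ee_pos(): TCP position.
- bot.current_tool_rot(): TCP orientation.
- bot.current_contact_force(): force on the tool from outside, world axes, zero at the start.
- bot.current_ft_torque(): the same for the moment, N m.
- bot.current_opening(): opening from 0.0 (shut) to 1.0 (fully open).
- bot.current_grip_force(): force on a finger pad.
Only numpy, scipy, OpenCV 4.12 (cv2) and the standard library are available. Lean on these libraries where they do the work, as an engineer would, in place of code of your own. Each camera call takes 0.05 s, during which the arm holds its last target. There are 200 camera calls.

### The job

Set the gear housing to height for drilling: take the brass taper wedge and slide it straight in, thin end first, under the middle of the free edge of the hinged plate, so that the plate rises until it just bears on the brass finger of the height gauge. Stop by feel: the gauge must not be lifted off its foot or shifted. Leave the wedge holding the plate there, let go, and do not lift the plate by hand or disturb the other things.

Things in the scene. Friction and masses are not known exactly. Their poses are not given: they have to be found in the camera images.
- fixture: Grey U-shaped steel frame standing fast on a dark granite surface plate whose top is 104 mm above the bench (z = 0.104), open towards its own -x (towards the robot, turned by up to 0.15 rad). Origin on the granite under the middle of the plate's free edge; +x (the way the wedge goes in) points from the free edge to the hinge, +y to its left, z up. Its two side rails, 8 mm high, leave a 96 mm wide bare channel between them.
- plate: Aluminium plate 180 x 140 x 12 mm (x, y, z) with a cast gear housing clamped on it, about 0.7 kg in all. Origin on its top face at the middle of the free edge, +x towards the hinge axis, 192 mm behind. At rest it is level, its underside 12 mm and its top 24 mm above the granite; it swings up at the free edge. The housing and clamps stand up to 46 mm above the plate, from 50 mm behind the free edge on.
- wedge: Loose yellow brass taper wedge, 178 mm long, 32 mm wide, 0.25 kg. Origin on its underside at the middle of the thin end; +x points out of the thin end (the way it is driven). Thickness 4 mm at the thin end, growing evenly to 27 mm 138 mm behind it (1 mm per 6 mm); then the heel, a block 40 mm long, 32 mm wide and 34 mm high, to be gripped across its width from above.
- wedge_heel (a point): Centre of the wedge's heel, half-way up: 158 mm behind the thin end and 17 mm above the underside. Pushing the wedge along the granite under the plate's weight takes about 6 to 16 N; once the plate meets the gauge's finger this rises by 1 to 2 N for each newton on the finger. Let go, it stays by friction.
- gauge: Height gauge standing loose by its weight (1.65 kg) left (+y) of the plate. Origin under its dark foot, 80 x 90 x 38 mm; column 150 mm high. Its finger reaches in its own -y over the plate's front left corner, ending in a brass pad, 14 x 16 mm, 79 mm from the origin, whose underside is locked somewhere 28 to 35 mm above the granite (not reported). About 7 N up on the pad starts to tip it.
- glue_bottle: Dark red glue bottle with white nozzle, 44 mm round, 146 mm high, standing on the granite behind the gauge. Leave alone.
- spanner: Steel ring spanner, 156 x 26 x 11 mm, lying flat along the granite's left edge. Leave alone.

How it is judged:
By the outcome, as a careful person would: the job done as asked, in the order asked, and still so for the second after the job is handed in, with the robot touching nothing.
It also fails if it takes over 72 s, if anything falls off the work surface, if the arm or the gripper's body presses on something with over 40 N, if the wrist force passes 120 N, or if a joint passes its speed limit or range.

## Working session

There is one attempt and no reset: what is moved stays moved. The work goes in short steps, each a Python script; the robot and the scene stay as the last script left them, time stands still between calls to the robot, and variables do not carry over. Pictures are saved under pics/ and viewed, at most 10 in all, crops included, and the job is handed in when it is done.

```bash
mkdir -p pics; ls
cat > h.py <<'E'
import numpy as np, cv2
from workcell import bot
def snap(n,f):
    c=bot.read_camera(n); cv2.imwrite('pics/'+f+'.png',c['pixels']); return c
def ray(c,u,v,z):
    R=np.array(c['R']);t=np.array(c['t']);o=-R.T@t
    d=R.T@np.array([(u-c['cx'])/c['fx'],(v-c['cy'])/c['fy'],1.]); return o+d*(z-o[2])/d[2]
def proj(c,X):
    p=np.array(c['R'])@np.array(X)+np.array(c['t']); return c['fx']*p[0]/p[2]+c['cx'],c['fy']*p[1]/p[2]+c['cy']
E
python3 - <<'E'
from h import *
import pickle
cs={}
for n in('scene','top'):
    cs[n]=snap(n,n+'0'); c=cs[n]; print(n,c['fx'],-np.array(c['R']).T@np.array(c['t']))
pickle.dump(cs,open('c0.pkl','wb'))
print(bot.current_clock(),bot.current_tool_rot())
a=np.hstack([cs['scene']['pixels'],cs['top']['pixels']])
E
```

```text
pics
scene 496.20026789002736 [ 0.19709391 -0.67476632  0.86238871]
top 440.63003656930783 [ 0.56007985 -0.23291321  0.9868251 ]
0.1 [-4.06865226e-01 -3.11455994e+00  2.54467874e-03]
```

View pics/top0.png

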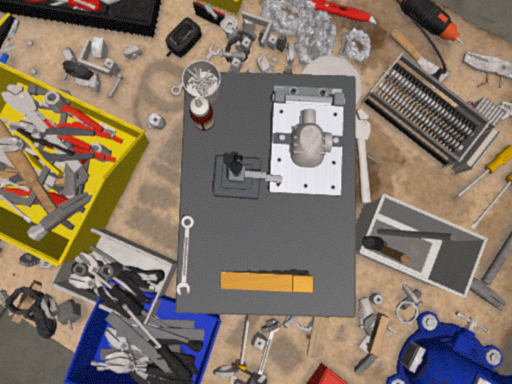

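View pics/scene0.png

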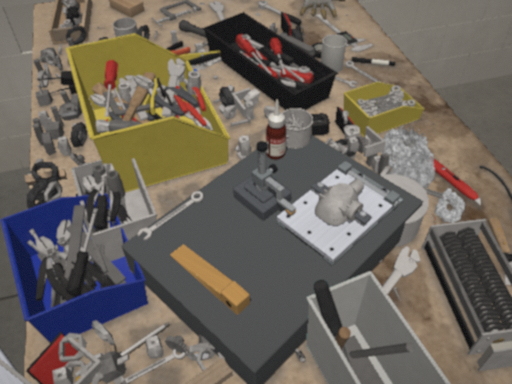

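The top view shows the wedge at the bottom, thin end at about (221,281) and heel end at about (313,282). The plate spans (271,100) to (343,194), the gauge foot is near (237,176), and its pad is near (276,180). The scene view agrees: the heel is the end nearest the camera, at about (235,295).

Run:
```python
from h import *
import pickle
cs=pickle.load(open('c0.pkl','rb')); c=cs['top']; im=c['pixels']; hsv=cv2.cvtColor(im,cv2.COLOR_BGR2HSV)
def big(m,x0,y0,x1,y1):
    k=np.zeros_like(m);k[y0:y1,x0:x1]=m[y0:y1,x0:x1]
    cn=max(cv2.findContours(k,0,2)[0],key=cv2.contourArea);return cn
w=big(cv2.inRange(hsv,(10,100,80),(30,255,255)),200,255,340,310)
b=cv2.boxPoints(cv2.minAreaRect(w));print('wedge px',b.round(1).tolist())
for p in b: print(ray(c,*p,.104).round(4),ray(c,*p,.138).round(4))
p=big(cv2.inRange(im,(150,150,150),(255,255,255)),262,96,350,200)
r=cv2.minAreaRect(p);b=cv2.boxPoints(r);print('plate',r)
q=[ray(c,*x,.128) for x in b]
for x in q: print(x.round(4))
print([np.linalg.norm(q[i]-q[i-1]).round(4) for i in range(4)])
v=[tuple(map(int,x)) for x in b]
o=im.copy();cv2.drawContours(o,[p,w],-1,(0,0,255),1)
cv2.imwrite('pics/c1.png',cv2.resize(o[80:310,170:360],None,fx=2.6,fy=2.6,interpolation=cv2.INTER_NEAREST))
```

```text
wedge px [[219.6999969482422, 288.1000061035156], [220.60000610351562, 270.20001220703125], [313.29998779296875, 274.70001220703125], [312.3999938964844, 292.70001220703125]]
[ 0.4627 -0.1874  0.104 ] [ 0.4664 -0.1891  0.138 ]
[ 0.4976 -0.188   0.104 ] [ 0.5    -0.1897  0.138 ]
[ 0.4933 -0.3714  0.104 ] [ 0.4959 -0.3661  0.138 ]
[ 0.4584 -0.37    0.104 ] [ 0.4623 -0.3647  0.138 ]
plate ((302.1849365234375, 159.24716186523438), (79.09918975830078, 67.4580078125), 2.4895527362823486)
[ 0.654  -0.2638  0.128 ]
[ 0.7893 -0.2665  0.128 ]
[ 0.7868 -0.4244  0.128 ]
[ 0.6514 -0.4191  0.128 ]
[np.float64(0.1553), np.float64(0.1353), np.float64(0.1579), np.float64(0.1355)]
```

View pics/c1.png

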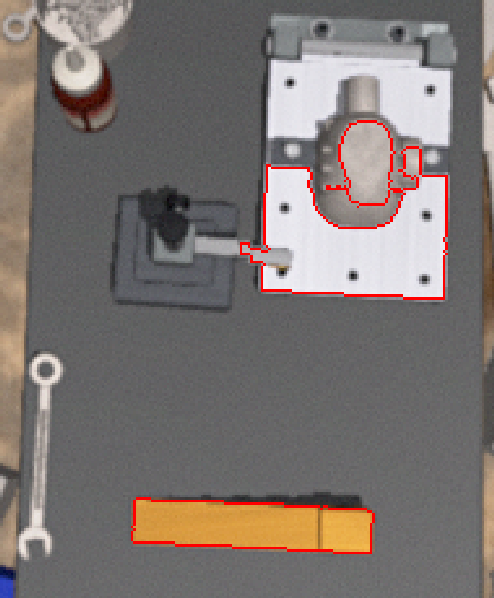

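The contour overlay fits the wedge: crop (132,498) to (373,553), with the heel split at column 320. The plate's free edge runs from crop (261,291) to (444,299), and the finger's pad is over the front left corner at about (285,258). Next I'll fit the plate frame and move above the heel for a close look.

```bash
cat >> h.py <<'E'
from scipy.spatial.transform import Rotation as Ro
def down(yaw): # tool z down, closing axis (tool y) at world heading yaw
    y=np.array([np.cos(yaw),np.sin(yaw),0]);z=np.array([0,0,-1.]);x=np.cross(y,z)
    return Ro.from_matrix(np.c_[x,y,z]).as_rotvec()
E
python3 - <<'E'
from h import *
import pickle
c=pickle.load(open('c0.pkl','rb'))['top']; im=c['pixels']
g=im.min(2)
m=(g>150)
def fit(pts):
    l=cv2.fitLine(np.array(pts,np.float32),cv2.DIST_HUBER,0,.01,.01).ravel();return l[:2],l[2:]
# front edge: last bright row per col; right/left edges by rows
F=[(u,max(v for v in range(170,205) if m[v,u])+.5) for u in range(278,338)]
L=[(min(u for u in range(262,300) if m[v,u])-.5,v) for v in list(range(104,130))+list(range(182,190))]
Rr=[(max(u for u in range(320,360) if m[v,u])+.5,v) for v in list(range(108,130))+list(range(150,190))]
def X(a,b):
    (d,p),(e,q)=a,b; s=np.linalg.solve(np.c_[d,-e],q-p); return p+d*s[0]
f,l,r=map(fit,(F,L,Rr)); A=X(f,l);B=X(f,r);print('corners',A,B)
a=ray(c,*A,.128);b=ray(c,*B,.128);print(a,b,np.linalg.norm(a-b)); print('mid',(a+b)/2,'yaw',np.arctan2((a-b)[1],(a-b)[0])-np.pi/2)
for nm,k in(('L',l),('R',r)):
    p,q=[ray(c,*(k[1]+k[0]*s),.128) for s in(-30,30)]; d=q-p; d*=np.sign(d[0]); print(nm,np.arctan2(d[1],d[0]))
for yaw in (np.pi,0): 
    for p,y2 in(([.479,-.3455,.25],yaw),([.56,-.345,.15],yaw+np.pi/2),([.56,-.345,.15],yaw-np.pi/2)):
        q=bot.inverse_kinematics(p,down(y2)); print(yaw,y2,None if q is None else np.round(q,2))
E
```

```text
corners [269.1872  191.44077] [336.1569  194.60326]
[ 0.65402055 -0.27944262  0.128     ] [ 0.65133449 -0.41104431  0.128     ] 0.13162909225339114
mid [ 0.65267752 -0.34524347  0.128     ] yaw -0.02040765717976023
L -0.02846759191820929
R -0.27292984250229485
3.141592653589793 3.141592653589793 [-0.83  0.18  1.51  0.    1.46  2.31]
3.141592653589793 4.71238898038469 [-0.74  0.42  1.41 -0.    1.31  0.84]
3.141592653589793 1.5707963267948966 [-0.74  0.42  1.41  0.    1.31 -2.31]
0 0 [-0.83  0.18  1.51  0.    1.46 -0.83]
0 1.5707963267948966 [-0.74  0.42  1.41  0.    1.31 -2.31]
0 -1.5707963267948966 [-0.74  0.42  1.41 -0.    1.31  0.84]
```

Run:
```python
from h import *
bot.line_to([.148,.54,.34],max_speed=.25)
bot.goto([.479,-.3455,.30],down(-.006))
c=snap('wrist','w1'); print(bot.current_clock(),bot.current_ee_pos(),bot.current_opening(),bot.current_contact_force())
im=c['pixels'];m=cv2.inRange(cv2.cvtColor(im,cv2.COLOR_BGR2HSV),(10,100,80),(30,255,255))
k=max(cv2.findContours(m,0,2)[0],key=cv2.contourArea);b=cv2.boxPoints(cv2.minAreaRect(k))
for p in b: print(p,ray(c,*p,.106).round(4),ray(c,*p,.138).round(4))
```

```text
4.1083 [ 0.47937547 -0.34490785  0.30006354] 1.0006984044864593 [0.48790789 0.18783816 0.30269773]
[238.  36.] [ 0.4617 -0.186   0.106 ] [ 0.4633 -0.1933  0.138 ]
[267.  36.] [ 0.494  -0.1861  0.106 ] [ 0.4926 -0.1935  0.138 ]
[267. 198.] [ 0.4953 -0.373   0.106 ] [ 0.4939 -0.364   0.138 ]
[238. 198.] [ 0.4583 -0.3728  0.106 ] [ 0.4602 -0.3638  0.138 ]
```

View pics/w1.png

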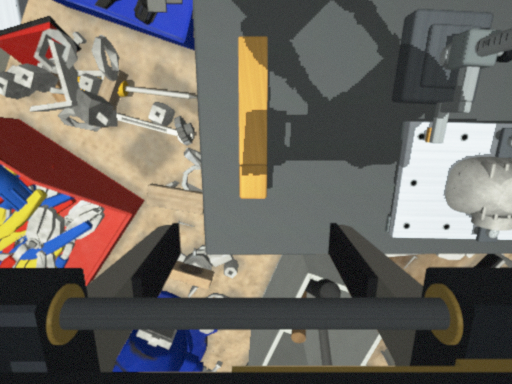

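The wrist view shows the wedge at (238–267, 36–198) with the heel at its lower end, lined up between the fingers, and the plate and pad at right near (400–512,125–240). Both views put the heel at about (0.477, -0.344). Now I'll grasp, lift, turn and set down in front of the channel.

Run:
```python
from h import *
bot.line_to([.477,-.344,.15],max_speed=.15)
bot.line_to([.477,-.344,.107],max_speed=.06)
bot.set_gripper(0.0,45)
print(bot.current_opening()*92,bot.current_grip_force(),bot.current_contact_force())
bot.line_to([.477,-.344,.122],max_speed=.06)
print('lift',bot.current_contact_force(),bot.current_ft_torque(),bot.current_opening()*92)
Y=-.024; D=np.array([np.cos(Y),np.sin(Y),0]); E=np.array([.6527,-.3504,0])
P=E-.188*D
for k in(.33,.67,1): bot.line_to([.477+(P[0]-.477)*k,-.344+(P[1]+.344)*k,.122],rot=down(-.006+k*(Y-np.pi/2+.006)),max_speed=.05 if 0 else .02)
print(bot.current_clock(),bot.current_ee_pos(),P)
z=.122; f0=np.array(bot.current_contact_force())
while z>.1055:
    z-=.001 if z>.1095 else .0005; bot.line_to([P[0],P[1],z],max_speed=.03); f=np.array(bot.current_contact_force())-f0
    if f[2]>1.5: break
print('down',z,f,bot.current_clock())
for n in('top','wrist'): snap(n,n+'2')
import pickle
c=bot.read_camera('top');pickle.dump(c,open('c2.pkl','wb'))
cv2.imwrite('pics/t2.png',cv2.resize(c['pixels'][80:310,170:360],None,fx=2.6,fy=2.6))
```

```text
31.750449171737113 44.99509334564209 [0.25420412 0.39293809 0.38281046]
lift [-0.13080283  0.03586277 -2.12130804] [-0.17136027  0.05717346  0.03239973] 31.455301350616843
9.5 [ 0.46478939 -0.34583762  0.12198766] [ 0.46475414 -0.34588843  0.        ]
down 0.10649999999999998 [-2.05314983  1.07450612  3.7004672 ] 14.0
```

View pics/wrist2.png

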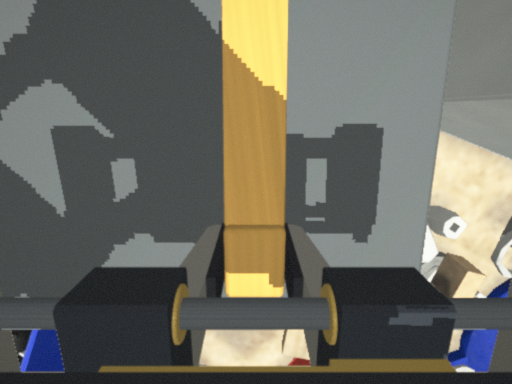

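View pics/t2.png

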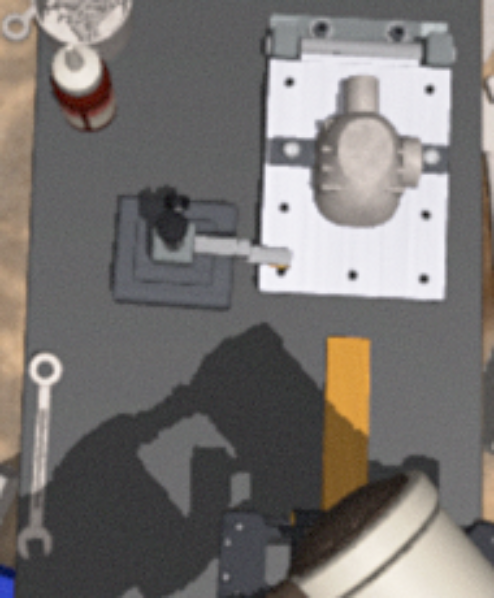

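The top crop shows the wedge flat and straight, with its thin end at crop (349,337) on the plate's mid-line once parallax is allowed for. The wrist view shows the heel square between the pads. I'll drive it in, logging the push force.

```bash
cat >> h.py <<'E'
Y=-.024; D=np.array([np.cos(Y),np.sin(Y),0]); E0=np.array([.6527,-.3504,0])
def to(s,z,v): # s = travel from 188 mm before edge
    p=E0+(s-.188)*D; bot.line_to([p[0],p[1],z],max_speed=v); f=np.array(bot.current_contact_force())
    return -f@D, f
E
python3 - <<'E'
from h import *
z=.1068
print(to(0,z,.03)); print('s20',to(.02,z,.05)); print('s60',to(.06,z,.06))
s=.060; L=[]
while s<.150:
    st=.002 if s<.096 else .0006
    s+=st; p,f=to(s,z,.02 if st>.001 else .006); L.append((s*1000,p,f[2]))
    if p>45: print('hard');break
    R=[x for x in L[:-1] if x[0]>86][-12:]
    if s>.097 and len(R)>4:
        b=np.median([x[1] for x in R])
        if p>b+2.0: print('rise',b,p);break
    if bot.current_clock()>56: print('time');break
for x in L: print('%.1f:%.1f/%.1f'%x,end='  ')
print(bot.current_clock(),bot.current_ee_pos())
import pickle
c=bot.read_camera('top');pickle.dump(c,open('c3.pkl','wb'))
E
```

```text
(np.float64(1.0059219117050404), array([-0.98121379,  1.04137909,  3.09071782]))
s20 (np.float64(-1.5330496172902663), array([1.53575177, 0.0941708 , 1.38808923]))
s60 (np.float64(0.89828802487326), array([-0.90039484, -0.07698704,  4.96896967]))
rise 9.57110627939423 12.22403377813866
62.0:1.9/4.4  64.0:2.6/4.7  66.0:3.4/5.0  68.0:3.1/6.2  70.0:3.1/5.7  72.0:2.9/5.3  74.0:3.2/4.6  76.0:2.3/4.9  78.0:3.0/5.2  80.0:4.9/6.1  82.0:8.4/8.1  84.0:9.2/8.1  86.0:8.5/8.9  88.0:9.4/8.2  90.0:9.3/7.9  92.0:9.0/7.7  94.0:8.6/8.1  96.0:9.2/6.9  96.6:8.8/8.2  97.2:10.1/8.7  97.8:10.2/9.0  98.4:9.8/8.6  99.0:10.3/7.5  99.6:10.0/8.7  100.2:10.8/8.1  100.8:9.9/9.2  101.4:10.1/8.5  102.0:8.9/7.7  102.6:10.1/8.3  103.2:10.4/7.5  103.8:9.9/8.8  104.4:9.7/8.4  105.0:9.5/7.6  105.6:9.4/8.3  106.2:9.7/8.4  106.8:9.9/8.7  107.4:9.1/9.0  108.0:10.7/8.1  108.6:9.9/8.9  109.2:9.9/9.4  109.8:9.5/8.9  110.4:9.8/8.6  111.0:9.4/8.0  111.6:9.7/8.5  112.2:10.1/8.1  112.8:9.0/8.0  113.4:9.4/8.0  114.0:10.7/7.7  114.6:9.2/7.6  115.2:9.5/8.2  115.8:11.3/8.4  116.4:9.2/8.1  117.0:9.7/8.1  117.6:10.5/8.6  118.2:12.2/10.2  29.5167 [ 0.580696   -0.349076    0.10699884]
```

Run:
```python
from h import *
def av(n=6):
    r=[]
    for i in range(n): bot.hold(.05); r.append(-np.array(bot.current_contact_force())@D)
    return np.mean(r),np.std(r)
print(av()); s=.1182
for i in range(4):
    s+=.0003; to(s,.1068,.006); a=av(); print(round(s*1000,1),a)
    if a[0]>13.5: break
c=snap('scene','s4'); print(bot.current_clock(),bot.current_ee_pos())
cv2.imwrite('pics/s4c.png',cv2.resize(c['pixels'][130:290,200:420],None,fx=3.5,fy=3.5))
```

```text
(np.float64(12.134453180508798), np.float64(0.2409108879137207))
118.5 (np.float64(12.988145735611702), np.float64(0.5106081906538948))
118.8 (np.float64(13.56296241457011), np.float64(0.4333787511029153))
31.0167 [ 0.58087211 -0.34908782  0.10700383]
```

View pics/s4c.png

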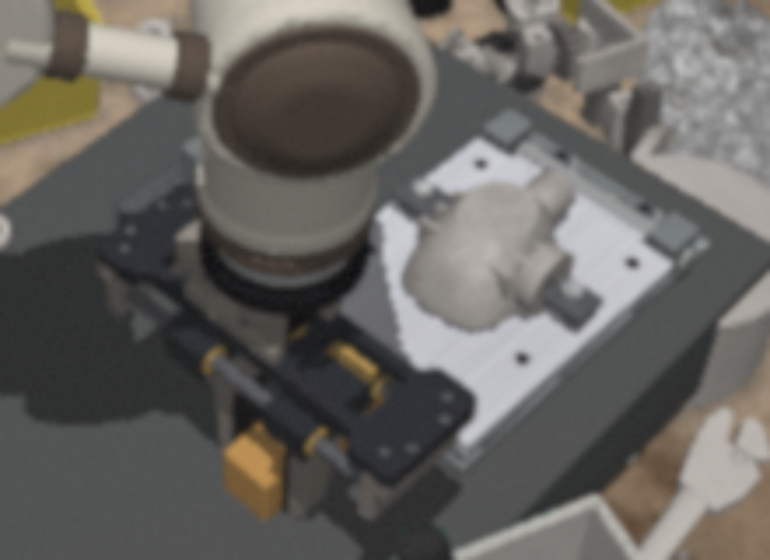

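The scene crop shows the heel (crop ~(255,470)) gripped and the plate raised. Push force climbs steadily above the 9.7 N baseline, now about 13.6 N, so the plate bears on the finger. About 86 mm is in, which puts the plate top near 30.4 mm, within the 28–35 mm range. I'll unload the push, let go and check the gauge.

Run:
```python
from h import *
import pickle
s=.1188
while s>.1150:
    s-=.0004; p,f=to(s,.1068,.01)
    if p<1: break
print(s,p,f,bot.current_ee_pos())
z=.1068
while z<.1085 and f[2]>1.5:
    z+=.0002; p,f=to(s,z,.01)
print(z,p,f,bot.current_ee_pos())
bot.set_gripper(.55); print(bot.current_contact_force(),bot.current_ee_pos())
q=np.array(bot.current_ee_pos())
bot.line_to([q[0],q[1],.20],max_speed=.08)
bot.line_to([.45,q[1],.32],max_speed=.2)
bot.goto([.30,-.10,.35],down(-.8))
c=bot.read_camera('top'); pickle.dump(c,open('c5.pkl','wb')); print(bot.current_clock())
a=pickle.load(open('c0.pkl','rb'))['top']['pixels'][80:310,170:360]; b=c['pixels'][80:310,170:360]
for n,(u0,v0,u1,v1) in dict(foot=(40,70,92,122),bottle=(15,10,45,55),spanner=(2,130,26,218)).items():
    print(n,cv2.phaseCorrelate(*[np.float32(cv2.cvtColor(i,6)[v0:v1,u0:u1]) for i in(a,b)]))
cv2.imwrite('pics/t5.png',np.hstack([cv2.resize(i,None,fx=2.1,fy=2.1,interpolation=2) for i in(a,b)]))
```

```text
0.11600000000000002 0.9065705350790232 [-0.96594367 -2.46252644  4.82518281] [ 0.58091597 -0.34910009  0.10699466]
0.10720000000000002 -0.6759018468976169 [ 0.54196717 -5.58765128  1.02836082] [ 0.58085304 -0.34897015  0.10701436]
[0.27635432 0.29106408 0.11217275] [ 0.58063882 -0.34821676  0.10692788]
37.25
foot ((-0.026262654646309613, -0.03281358977555726), 0.9553252609014838)
bottle ((0.036982027118988015, 0.5651646754167139), 0.9501073862005163)
spanner ((0.13173881395245246, -0.10515005928949961), 0.8603298650847541)
```

View pics/t5.png

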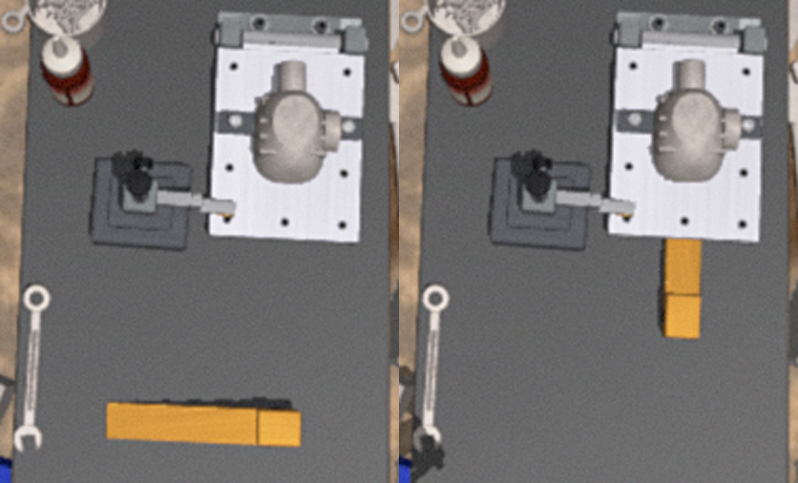

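The before/after picture shows the wedge straight under the middle of the edge, with its heel at right-panel (682,315). The gauge foot has moved less than 0.05 px, and the bottle and spanner look unmoved. While I unloaded the push, the heel held within 0.1 mm.

Run:
```python
from h import *
print(bot.current_contact_force(),bot.job_done())
```

```text
the job is handed in; nothing more can be done
[ 0.60782806 -1.15081101 -0.28218404] None
```

Job handed in at about 37 s: the wedge is under the middle of the free edge and holds the plate, which by the rise in push force bears on the gauge finger; the gauge foot shows no measurable shift, and I did not re-test the contact after letting go.

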